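# Weigh a shielded pot on the sprung hook scale

### The job

Weigh the lead pot: pick up its wire carrier by the orange grip, hang it by its bail in the dip of the spring scale's hook, let go completely and leave it until the pointer stands still. Then take the grip again, lift the carrier off the hook and set it down gently, upright, in the green stand. Ease the load on to and off the spring: the pointer must creep, never jump or swing back as you let go, and the spring must not be pulled to its end stop; leave the other things on the worktop where they are.

Things in the scene. Friction and masses are not known exactly. Their poses are not given: they have to be found in the camera images.
- carrier_grip (a point): Centre of the orange grip on top of the loose wire carrier: a block 24 mm (its x) by 10 mm (its y, the way to pinch it) by 36 mm high (z). Below it a stem 8 mm thick and 20 mm long rises from the apex of the bail. The carrier, 186 mm high, starts in the yellow stand; with its pot it weighs 0.37 to 0.87 kg, different each time and not told: feel it when lifting.
- carrier_eye (a point): Underside of the apex of the carrier's bail (arch of 6 mm wire in the carrier's y-z plane), 41 mm below carrier_grip: this hangs on the hook. The opening takes a hook along the carrier's x, either way round: 45 mm high down to the pot's knob, 48 mm wide at most, narrowing like a roof (42 degrees) over its top 18 mm.
- carrier_base (a point): Centre of the underside of the carrier's round steel foot, 54 mm across, 168 mm below carrier_grip and 127 mm below carrier_eye. On the foot stands the blue lead pot, 42 mm across, fixed in the carrier.
- hook_saddle (a point): Top of the wire in the dip of the hook; moves with the hook; 228 mm above the worktop unloaded. The 6 mm wire points along -x of this frame, away from the column (87 mm behind, top 278 mm above the worktop). The wire's top rises 8 mm by 20 mm behind; the upturned tip ends 23 mm in front, 11 mm higher. Nothing stands over the hook; under it is only the scale's foot, 10 mm thick.
- hook (a joint): Downward travel of the hook and its red pointer in m, 0 unloaded, end stop 0.070. Spring 0.15 N per mm, lightly damped; travel starts at a load of 0.4 N. The carrier settles at about 0.021 to 0.055. If it is let go while the hand still carries, or presses with, more than about 0.6 N, the pointer jumps (over 0.07 m/s).
- yellow_stand_seat (a point): Centre of the floor of the yellow stand where the carrier starts, 5 mm above the worktop. A fixed shallow round dish, inside 76 mm, outside 84 mm across, rim 11 mm above the worktop.
- green_stand: The green stand, a fixed dish like the yellow one; origin at the centre of its underside, on the worktop.
- green_stand_seat (a point): Centre of the floor of the green stand, 5 mm above the worktop: the carrier's foot shall end here.
- needle_box: Bystander: small white and orange cardboard box 62x92x48 mm; origin at the centre of its underside.
- dosimeter: Bystander: flat blue badge 52x36x9 mm; origin at the centre of its underside.
Mind the look-alikes: they are no part of the job. There is more than one size of the part that bears carrier_grip; the job needs the larger.

How it is judged:
On the way:
1. the carrier hangs by its bail in the dip of the hook, let go, pointer and carrier at rest for 0.8 s (value of joint hook above 0.014 m and distance between carrier_eye and hook_saddle below 0.008 m and contact force between each of the fingers, the arm and carrier below 0.05 N and velocity of joint hook between -0.006 and 0.006 m/s and linear speed of carrier below 0.03 m/s), for 0.8 s.
At the end, for the whole second after the job is handed in: The carrier stands upright (within 0.06 rad), at rest, flat on the floor of the green stand (foot within 4 mm of the floor and 14 mm of the centre), and the unloaded hook is back at zero (within 4 mm) (horizontal distance between carrier_base and green_stand_seat below 0.014 m and z of carrier_base in the frame of green_stand_seat below 0.004 m and angle between carrier_base's own z axis and vertical below 0.06 rad and linear speed of carrier below 0.01 m/s and value of joint hook below 0.004 m); the robot touches nothing.
It fails at once if the pointer jumps: the hook moves faster than 0.07 m/s up or down (velocity of joint hook above 0.07 m/s or velocity of joint hook below -0.07 m/s).
It fails at once if the spring is pulled to its end stop (beyond 66 mm) (value of joint hook above 0.066 m).
It fails at once if the carrier is dropped or rammed into the green stand (over 45 N) (contact force between carrier and green_stand above 45 N).
It fails at once if a bystander is pushed more than 30 mm (distance of any of needle_box, dosimeter from where it was at the start of the episode above 0.03 m).
It also fails if it takes over 72 s, if anything falls off the work surface, if the arm or the gripper's body presses on something with over 40 N, if the wrist force passes 120 N, or if a joint passes its speed limit or range.

### The arm

A 7-joint arm with a two-finger parallel gripper is mounted at the origin on a cart in front of the work surface, level with it; the furniture and walls round the work are solid. World frame = base frame: x ahead of the robot, y to its left, z up, the work surface at z = 0. Lengths are in m, angles in rad, forces in N, time in s.
With the tool pointing down it reaches from about 0.425 to 0.875 m from the base axis. Payload 4.7 kg.
Tool frame: the origin (TCP) lies midway between the tips of the shut fingers; the grasp point (between the pads) lies 19 mm behind it; z points along the fingers, x is the direction in which the jaws open and shut, and the axes are right-handed (so a half turn about z gives the same grasp; the last joint's range is limited). The gripper opens to 87 mm and grips with 3 to 60 N. Pads are 19 mm wide; open, the fingers measure 117 mm over their backs; the gripper's body (75 mm by 190 mm) begins 51 mm behind the grasp point.
Start: joints at [1.227, 0.321, -0.07, 1.45, 0.023, 1.371, -0.057], TCP at [0.228, -0.609, 0.223] pointing down, gripper open.
Joint ranges: [-2.86, 2.86], [-0.3, 2.09], [-1.38, 1.24], [0.06, 2.45], [-1.56, 4.7], [0.09, 2.05], [-2.69, 2.69]. Speed limits (rad/s): [2.57, 2.57, 3.14, 3.14, 3.14, 3.14, 3.14].

### API

Orientations are given as a 3x3 rotation matrix whose columns are the frame's x, y, z axes.
In Python, from station import manip gives the robot as it stands. Calls block until the motion is done:
- manip.move_ptp(position, orientation): joint-space move of the TCP to a pose.
- manip.servo_line(position, ori=None, max_speed=0.15): straight line of the TCP; ori=None keeps the orientation; max_speed is the mean speed in m/s.
- manip.move_joints(angles): joint-space move.
- manip.gripper_to(opening): opening from 0.0 (shut) to 1.0 (fully open); the grip force is fixed at half the most; returns when the fingers have stopped.
- manip.wait(seconds).
- manip.inverse_kinematics(position, orientation): joint angles nearest the present ones, or None.
- manip.sense(): the state.
- manip.camera(name): name is "scene" or "top"; returns the picture (400x640x3 uint8, red, green, blue); there is no depth.
- manip.calibration(name): a dict with "K" (3x3 intrinsics, pixels), "xyz" and "attitude" of the camera in the world. Camera axes: x right, y up, looking along -z (the intrinsics and any distortion apply to the point x, -y, -z); pixel columns grow to the right and rows downward; lengths in m; the calibration is good to about 2 mm. A picture is of the moment at which its call begins. calibration takes no time and is no camera call.
A pose or a line that the arm cannot do raises manip.PlanningError and nothing moves.
- manip.close_job(): hands the job in, once; it reports no verdict.
The state is a dict: "t": time; "joints": joint angles; "dq": joint speeds; "joint_efforts": joint torques, N m; "tcp_pos": TCP position; "eef_rot": TCP orientation; "wrist_force": force on the tool from outside, world axes, zero at the start; "ft_torque": the same for the moment, N m; "grip_width": opening from 0.0 (shut) to 1.0 (fully open).
Only numpy, scipy, OpenCV 4.12 (cv2) and the standard library are available. Lean on these libraries where they do the work, as an engineer would, in place of code of your own. Each camera call takes 0.05 s, during which the arm holds its last target.

## Working session

There is one attempt and no reset: what is moved stays moved. The work goes in short steps, each a Python script; the robot and the scene stay as the last script left them, time stands still between calls to the robot, and variables do not carry over. Pictures are saved under pics/ and viewed, and the job is handed in when it is done.

```bash
ls -la; mkdir -p pics
python3 - <<'E'
from station import manip
import cv2,numpy as np
for n in("scene","top"):
    im=manip.camera(n); cv2.imwrite(f"pics/{n}0.png",im[:,:,::-1]); c=manip.calibration(n); print(n,c)
s=manip.sense(); print(s)
E
```

```text
total 12
drwxr-xr-x  3 agent agent 4096 Dec  7 05:36 .
drwxr-xr-x 23 root  root  4096 Dec  7 05:36 ..
drwxr-xr-x  2 agent agent 4096 Dec  7 05:36 pics
scene {'K': array([[481.85442543,   0.        , 314.07790543],
       [  0.        , 481.85442543, 203.7670074 ],
       [  0.        ,   0.        ,   1.        ]]), 'xyz': array([-0.31223629,  0.47174547,  0.78372828]), 'attitude': array([[-0.50038536,  0.4752535 , -0.72370478],
       [-0.8655965 , -0.25635828,  0.43014315],
       [ 0.01889933,  0.84167366,  0.53965569]])}
top {'K': array([[517.92475761,   0.        , 320.46047806],
       [  0.        , 517.92475761, 202.40604766],
       [  0.        ,   0.        ,   1.        ]]), 'xyz': array([ 0.25721021, -0.05018751,  1.55048214]), 'attitude': array([[ 1.55612143e-02,  9.80429863e-01, -1.96252724e-01],
       [-9.99872378e-01,  1.59682459e-02,  4.91798162e-04],
       [ 3.61598535e-03,  1.96220025e-01,  9.80553225e-01]])}
{'t': 0.1, 'joints': array([ 1.22712352,  0.32177064, -0.07007582,  1.45154241,  0.0225941 ,
        1.37078092, -0.05690748]), 'dq': array([-0.00054022, -0.00293628, -0.00056817, -0.00184656, -0.000866  ,
        0.00014314, -0.00016543]), 'joint_efforts': array([ 1.54096761e-04, -4.92574382e+01, -4.05533239e-01, -3.13400567e+01,
       -6.40205084e-02,  3.94583435e-02,  7.42506336e-05]), 'tcp_pos': array([ 0.22740477, -0.60840517,  0.22156198]), 'eef_rot': array([[ 3.50198205e-01, -9.36675371e-01, -6.82526558e-04],
       [-9.36674055e-01, -3.50198859e-01,  1.57296919e-03],
       [-1.71238152e-03,  8.84539315e-05, -9.99998530e-01]]), 'wrist_force': array([ 0.29790107,  0.1730471 , -0.41523075]), 'ft_torque': array([ 0.00869714, -0.05176373,  0.05763932]), 'grip_width': 1.0005073877846125}
```

View pics/scene0.png

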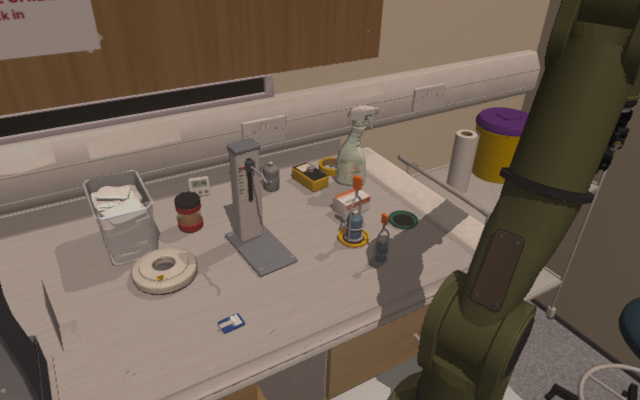

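View pics/top0.png

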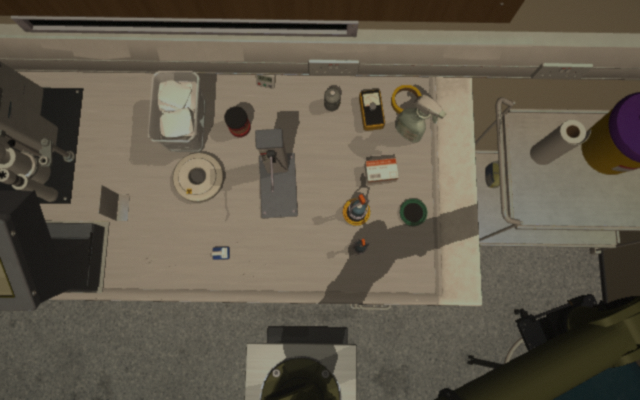

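The scene view shows two carriers. The larger stands in the yellow stand, with its grip at scene (357,183). The smaller stands on the bare worktop, with its grip at (384,218). The green stand is at scene (403,219) and top (413,211), the scale at scene (255,200), the needle box at (351,203) and the badge at (231,323). I'll check the carriers in an enlarged crop.

Run:
```python
import cv2,numpy as np
a=cv2.imread("pics/scene0.png"); b=cv2.imread("pics/top0.png")
def cr(im,x,y,w,h,W,H): return cv2.resize(im[y:y+h,x:x+w],(W,H),interpolation=cv2.INTER_CUBIC)
c1=cr(a,315,165,120,110,400,366)
c2=cr(b,330,150,110,110,366,366)
cv2.imwrite("pics/c1.png",np.hstack([c1,c2]))
c1=cr(a,215,130,90,150,360,600)
c2=cr(b,240,110,80,120,400,600)
cv2.imwrite("pics/c2.png",np.hstack([c1,c2]))
```

```text
(no output)
```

View pics/c1.png

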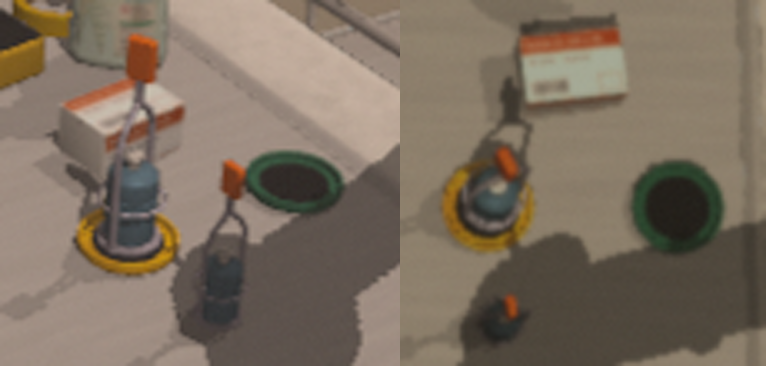

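View pics/c2.png

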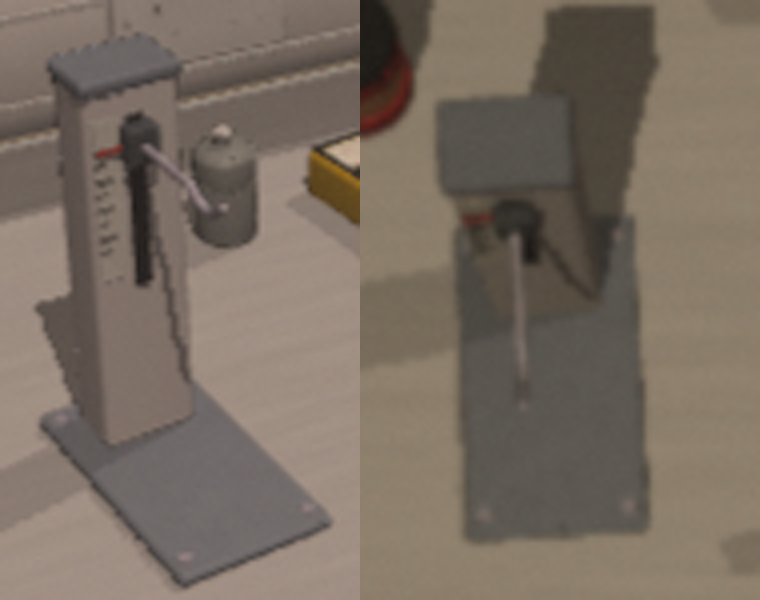

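```bash
cat > h.py <<'E'
import cv2,numpy as np
from station import manip
CAL={n:manip.calibration(n) for n in("scene","top")}
def ray(n,px):
    c=CAL[n];K=c["K"];d=np.array([(px[0]-K[0,2])/K[0,0],-(px[1]-K[1,2])/K[1,1],-1.])
    d=c["attitude"]@d;return c["xyz"],d/np.linalg.norm(d)
def plane(n,px,z):
    o,d=ray(n,px);return o+d*(z-o[2])/d[2]
def tri(ps,pt):
    o1,d1=ray("scene",ps);o2,d2=ray("top",pt)
    A=np.array([d1,-d2]).T;s=np.linalg.lstsq(A,o2-o1,rcond=None)[0]
    p,q=o1+s[0]*d1,o2+s[1]*d2;return (p+q)/2,np.linalg.norm(p-q)*1000
def proj(n,P):
    c=CAL[n];v=c["attitude"].T@(np.asarray(P)-c["xyz"]);v=v*[1,-1,-1];u=c["K"]@v;return u[:2]/u[2]
def snap(n,f=None):
    im=manip.camera(n)[:,:,::-1].copy()
    if f: cv2.imwrite("pics/"+f,im)
    return im
def blobs(im,lo,hi,amin=8):
    m=cv2.inRange(cv2.cvtColor(im,cv2.COLOR_BGR2HSV),lo,hi)
    n,l,st,ce=cv2.connectedComponentsWithStats(m)
    return [(st[i].tolist(),ce[i].round(2).tolist(),l==i) for i in range(1,n) if st[i][4]>=amin]
E
python3 - <<'E'
from h import *
np.set_printoptions(precision=4,suppress=True)
for n in("scene","top"):
    im=cv2.imread(f"pics/{n}0.png")
    for nm,lo,hi in(("orange",(5,180,100),(14,255,255)),("yellow",(17,150,90),(30,255,255)),("green",(70,100,30),(90,255,160)),("red",(0,150,80),(4,255,255))):
        for s,c,m in blobs(im,lo,hi):
            r=cv2.minAreaRect(np.argwhere(m)[:,::-1].astype(np.float32))
            print(n,nm,s,c,[np.round(x,1) for x in r], plane(n,c,0.011)[:2])
E
```

```text
scene orange [353, 176, 9, 14, 98] [357.21, 182.16] [array([357.3, 182.4]), array([ 7.8, 12.8]), np.float64(5.7)] [ 0.7695 -0.3302]
scene orange [382, 214, 6, 8, 36] [384.39, 217.53] [array([384.5, 217.5]), array([7., 5.]), np.float64(90.0)] [ 0.5654 -0.2847]
scene yellow [477, 132, 43, 51, 1270] [497.39, 156.26] [array([498. , 157.5]), array([31.8, 50. ]), np.float64(14.0)] [ 0.6852 -0.8773]
scene yellow [293, 157, 44, 35, 522] [314.51, 177.23] [array([316.5, 175.3]), array([28.3, 45.8]), np.float64(72.1)] [ 0.8617 -0.2254]
scene yellow [338, 228, 31, 20, 206] [352.61, 238.87] [array([352.7, 237.9]), array([30.1, 18. ]), np.float64(6.3)] [ 0.5244 -0.1479]
scene yellow [157, 275, 7, 5, 23] [160.0, 277.09] [array([159.9, 277. ]), array([3.4, 6.1]), np.float64(76.0)] [0.6183 0.3406]
scene red [178, 205, 22, 9, 89] [188.74, 210.2] [array([189. , 210.1]), array([ 6.2, 21.6]), np.float64(79.2)] [0.866  0.1915]
scene red [179, 219, 23, 13, 137] [190.67, 227.01] [array([190.8, 226.2]), array([10.6, 22.7]), np.float64(79.7)] [0.7825 0.2128]
top orange [390, 159, 5, 4, 14] [392.36, 160.79] [a
[... 270 characters left out ...]
.5]), array([5., 2.]), np.float64(90.0)] [ 0.4483 -0.1799]
top yellow [392, 85, 29, 27, 178] [402.35, 95.12] [array([403.4,  95.4]), array([20.8, 29.4]), np.float64(49.9)] [ 0.9157 -0.3047]
top yellow [360, 93, 24, 37, 99] [368.74, 118.76] [array([365.4, 113.5]), array([39.4, 15.9]), np.float64(53.4)] [ 0.8351 -0.1981]
top yellow [187, 189, 4, 4, 15] [188.6, 190.6] [array([188.5, 190.5]), array([3., 3.]), np.float64(90.0)] [0.5954 0.3507]
top yellow [343, 200, 27, 26, 198] [353.95, 215.17] [array([355.2, 213.4]), array([27.2, 22.1]), np.float64(18.4)] [ 0.5277 -0.1526]
top red [240, 129, 9, 7, 16] [243.88, 132.62] [array([244.3, 132.4]), array([ 1.8, 10. ]), np.float64(58.0)] [0.783  0.1909]
```

Run:
```python
from h import *
def cr(f,x,y,w,h,s):
    im=cv2.imread(f)[y:y+h,x:x+w];im=cv2.resize(im,None,fx=s,fy=s,interpolation=cv2.INTER_NEAREST)
    for i in range(0,w,5): cv2.putText(im,str(x+i),(i*s,8),0,.3,(255,255,255)); cv2.line(im,(i*s,10),(i*s,h*s),(255,255,255) if i%10==0 else (120,120,120),1)
    for i in range(0,h,5): cv2.putText(im,str(y+i),(0,i*s+8),0,.3,(255,255,255)); cv2.line(im,(20,i*s),(w*s,i*s),(255,255,255) if i%10==0 else (120,120,120),1)
    return im
cv2.imwrite("pics/d1.png",np.hstack([cr("pics/scene0.png",338,172,33,40,12),cr("pics/top0.png",345,190,33,40,12)]))
cv2.imwrite("pics/d2.png",np.hstack([cr("pics/scene0.png",240,150,33,50,12),cr("pics/top0.png",258,150,33,50,12)]))
```

```text
(no output)
```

View pics/d1.png

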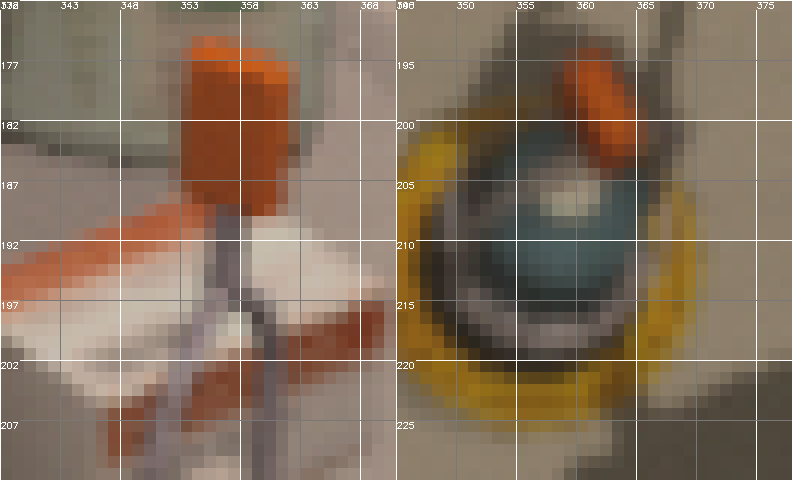

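View pics/d2.png

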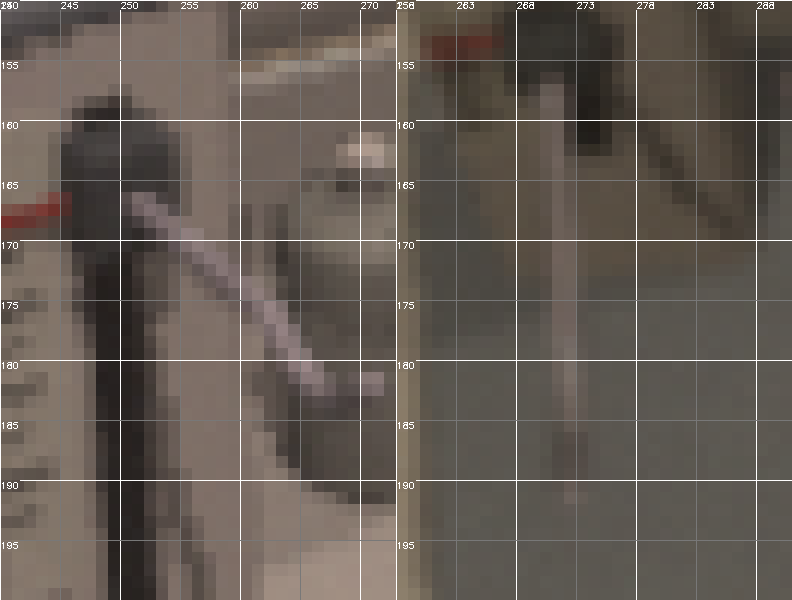

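Run:
```python
from h import *
np.set_printoptions(precision=4,suppress=True)
im=cv2.imread("pics/top0.png")
sub=im[188:210,352:372].astype(float)
# orange-ness weight
hsv=cv2.cvtColor(im,cv2.COLOR_BGR2HSV)[188:210,352:372]
w=np.clip(sub[:,:,2]-1.6*np.maximum(sub[:,:,1],sub[:,:,0])-10,0,None)
for lab,ww in(("all",w),("bright",np.where(sub[:,:,2]>120,w,0)),("bright150",np.where(sub[:,:,2]>150,1.,0)*(w>0))):
    P=[];W=[]
    for v in range(22):
        for u in range(20):
            if ww[v,u]>0: P.append(plane("top",(u+352,v+188),0.191)[:2]);W.append(ww[v,u])
    P=np.array(P);W=np.array(W);m=(P*W[:,None]).sum(0)/W.sum();C=((P-m).T*W)@(P-m)/W.sum()
    l,V=np.linalg.eigh(C);a=V[:,1];print(lab,len(W),m,np.sqrt(l*12),np.degrees(np.arctan2(a[1],a[0])),proj("top",[*m,.191]))
# grip: scene centroid vs top
for pt in((361.72,198.47),(362.,198.7)):
    print("tri top-face centre",tri((357.7,177.0),pt),"tri centroid",tri((357.3,182.2),pt))
# hook: tip scene ~(271.5,181.5), top (272,191); carriage root (251,166) top(271,157)
print("tip",tri((271.,181.3),(272.2,190.8)),"root",tri((251.3,166.3),(270.8,157)))
for z in(.223,.228,.233):
  print(z,plane("top",(272.2,190.8),z+.011),plane("top",(271.0,160),.24),plane("top",(272,183),z))
# stands
for n in("scene","top"):
    im=cv2.imread(f"pics/{n}0.png")
    for nm,lo,hi,box in(("yel",(15,120,60),(32,255,255),(335,195,40,55)),("green",(60,60,25),(100,255,160),(385,190,50,50))):
        x,y,W_,H_=box;s=im[y:y+H_,x:x+W_]
        s=cv2.resize(s,None,fx=4,fy=4,interpolation=cv2.INTER_CUBIC)
        m=cv2.inRange(cv2.cvtColor(s,cv2.COLOR_BGR2HSV),lo,hi)
        k,l,st,ce=cv2.connectedComponentsWithStats(m);i=1+np.argmax(st[1:,4])
        p=np.argwhere(l==i)[:,::-1].astype(np.float32);hull=cv2.convexHull(p.astype(np.int32))
        hp=(hull[:,0,:]+.5)/4-.5+[x,y]
        Q=np.array([plane(n,q,.011)[:2] for q in hp]);A=np.c_[2*Q,np.ones(len(Q))]
        sol=np.linalg.lstsq(A,(Q**2).sum(1),rcond=None)[0];r=np.sqrt(sol[2]+sol[:2]@sol[:2])
        e=cv2.fitEllipse(((hull[:,0,:]+.5)/4-.5+[x,y]).astype(np.float32))
        print(n,nm,"circle",sol[:2],2*r,"ell",e)
```

```text
all 39 [ 0.542  -0.1611] [0.0099 0.022 ] -158.39814206426854 [361.6332 198.4142]
bright 26 [ 0.543  -0.1615] [0.0083 0.0205] -153.79877511470298 [361.7691 198.0399]
bright150 14 [ 0.5436 -0.1617] [0.0056 0.0175] -157.31105619095402 [361.8567 197.856 ]
tri top-face centre (array([ 0.5423, -0.1617,  0.1883]), np.float64(0.47767038114448584)) tri centroid (array([ 0.5455, -0.1635,  0.1711]), np.float64(1.5044485285860045))
tri top-face centre (array([ 0.542 , -0.1621,  0.1883]), np.float64(0.4943883333728339)) tri centroid (array([ 0.5452, -0.1639,  0.1711]), np.float64(0.5201519925069292))
tip (array([0.5487, 0.0748, 0.2371]), np.float64(0.36309078407379564)) root (array([0.6409, 0.0822, 0.2335]), np.float64(0.3785765114668612))
0.223 [0.5495 0.0752 0.234 ] [0.6308 0.0806 0.24  ] [0.5729 0.0775 0.223 ]
0.228 [0.5483 0.0748 0.239 ] [0.6308 0.0806 0.24  ] [0.5717 0.077  0.228 ]
0.233 [0.5472 0.0743 0.244 ] [0.6308 0.0806 0.24  ] [0.5705 0.0766 0.233 ]
scene yel circle [ 0.533  -0.1545] 0.08873894537811944 ell ((352.8916015625, 236.556396484375), (21.09195899963379, 31.293048858642578), 95.70195007324219)
scene green circle [ 0.5347 -0.3261] 0.08223390898299773 ell ((402.5674743652344, 219.1922607421875), (16.71462631225586, 27.867586135864258), 98.96407318115234)
top yel circle [ 0.5391 -0.1585] 0.0847134023751844 ell ((355.9265441894531, 211.56275939941406), (27.551170349121094, 28.08591079711914), 109.94065856933594)
top green circle [ 0.5411 -0.329 ] 0.0744902167515062 ell ((410.94146728515625, 211.2658233642578), (21.133987426757812, 24.52178955078125), 13.396270751953125)
```

Run:
```python
from h import *
np.set_printoptions(precision=4,suppress=True)
c=[plane("top",p,.01) for p in((261,218),(297.6,215.4),(259.6,157),(294.6,157))]
ang=lambda a,b:np.degrees(np.arctan2((b-a)[1],(b-a)[0]))
print(ang(c[0],c[2]),ang(c[1],c[3]),ang(c[1],c[0])-90)
# plate edges via Hough/lines on edges
im=cv2.imread("pics/top0.png");g=cv2.cvtColor(im,cv2.COLOR_BGR2GRAY)
L=cv2.createLineSegmentDetector().detect(g)[0][:,0]
for l in L:
    p,q=l[:2],l[2:]
    if 250<min(p[0],q[0]) and max(p[0],q[0])<305 and 120<min(p[1],q[1]) and max(p[1],q[1])<225 and np.hypot(*(p-q))>10:
        for z in(.01,.235): print(np.round(l,1),z,ang(plane("top",p,z),plane("top",q,z)))
# green inner/outer
x,y,W,H=390,188,46,46
cv2.imwrite("pics/g.png",np.hstack([cv2.resize(im[y:y+H,x:x+W],None,fx=8,fy=8),cv2.resize(cv2.imread("pics/scene0.png")[200:240,382:428],None,fx=8,fy=8)[:368] if 0 else cv2.resize(cv2.imread("pics/scene0.png")[196:242,380:426],None,fx=8,fy=8)]))
for P in([.541,-.329],[.535,-.326],[.538,-.3275]):
  print(P,proj("top",[*P,.011]),proj("scene",[*P,.011]))
```

```text
3.4767833651795357 4.284045336249223 5.053751170611704
[273.  181.9 271.7 155.6] 0.01 4.812490879107354
[273.  181.9 271.7 155.6] 0.235 4.812490879107355
[298.6 121.4 291.7 150.9] 0.01 168.80557831636528
[298.6 121.4 291.7 150.9] 0.235 168.8055783163653
[258.9 179.4 258.7 150.6] 0.01 2.6881271314777577
[258.9 179.4 258.7 150.6] 0.235 2.688127131477716
[294.4 154.3 297.  199.4] 0.01 -175.36391567763837
[294.4 154.3 297.  199.4] 0.235 -175.36391567763837
[255.6 129.4 271.9 128.3] 0.01 -84.92948638175594
[255.6 129.4 271.9 128.3] 0.235 -84.92948638175567
[254.9 148.1 254.1 130.6] 0.01 4.841675911233665
[254.9 148.1 254.1 130.6] 0.235 4.8416759112335965
[297.1 200.6 297.7 214.4] 0.01 -176.05607674953743
[297.1 200.6 297.7 214.4] 0.235 -176.05607674953743
[259.8 216.9 258.7 180.6] 0.01 4.00054333247236
[259.8 216.9 258.7 180.6] 0.235 4.000543332472333
[295.6 216.  261.8 218.1] 0.01 94.63233792482542
[295.6 216.  261.8 218.1] 0.235 94.63233792482538
[290.8 154.2 287.9 169.3] 0.01 171.0054470572318
[290.8 154.2 287.9 169.3] 0.235 171.00544705723186
[264.4 147.5 275.7 147.1] 0.01 -86.70858789155966
[264.4 147.5 275.7 147.1] 0.235 -86.70858789155974
[269.4 161.9 270.5 180.6] 0.01 -174.74136399596568
[269.4 161.9 270.5 180.6] 0.235 -174.74136399596568
[285.8 164.3 281.  146.8] 0.01 16.26417104203539
[285.8 164.3 281.  146.8] 0.235 16.264171042035407
[281.4 145.7 280.5 130.6] 0.01 4.946479986497585
[281.4 145.7 280.5 130.6] 0.235 4.946479986497577
[0.541, -0.329] [412.3167 211.7673] [401.987  217.6061]
[0.535, -0.326] [411.3618 213.7063] [402.4899 218.9333]
[0.538, -0.3275] [411.8394 212.7364] [402.2379 218.2684]
```

View pics/g.png

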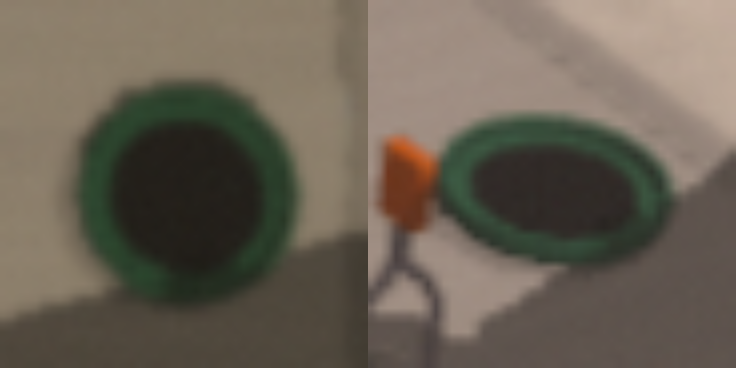

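```bash
cat >> h.py <<'E'
def R(yaw,flip):  # carrier x yaw (rad); tool x along carrier y, z down
    x=np.array([-np.sin(yaw),np.cos(yaw),0])*(1 if flip else -1);z=np.array([0,0,-1.]);return np.c_[x,np.cross(z,x),z]
GRIP=np.array([.542,-.1615,.173]);GY=np.radians(23)
SAD=np.array([.5715,.0768,.228]);HY=np.radians(4.7)
GREEN=np.array([.538,-.329,.005])
def force(n=12,dt=.05):
    f=[]
    for _ in range(n): manip.wait(dt);f.append(manip.sense()["wrist_force"])
    f=np.array(f);return f.mean(0),f.std(0)
E
python3 - <<'E'
from h import *
np.set_printoptions(precision=3,suppress=True)
for fl in(0,1):
    for p,y in((GRIP+[0,0,.08],GY),(GRIP-[0,0,.019],GY),(SAD+[-.06,0,.05],HY),(SAD+[0,0,.022],HY),(GREEN+[0,0,.149],HY),(GREEN+[0,0,.25],HY)):
        print(fl,p,manip.inverse_kinematics(p,R(y,fl)))
E
```

```text
0 [ 0.542 -0.162  0.253] [ 0.677  0.158 -0.485  1.606  0.074  1.396 -0.985]
0 [ 0.542 -0.162  0.154] [ 0.682  0.222 -0.498  1.74   0.113  1.208 -1.015]
0 [0.512 0.077 0.278] [ 0.02   0.026 -0.224  1.683  0.006  1.433 -1.694]
0 [0.572 0.077 0.25 ] [ 0.632  0.271 -0.964  1.572  0.225  1.416 -1.838]
0 [ 0.538 -0.329  0.154] [ 0.729  0.334 -0.275  1.584  0.094  1.237 -1.051]
0 [ 0.538 -0.329  0.255] [ 0.731  0.28  -0.279  1.447  0.077  1.425 -1.038]
1 [ 0.542 -0.162  0.253] [ 1.222  0.312 -1.178  1.591  0.29   1.434  1.993]
1 [ 0.542 -0.162  0.154] [ 1.203  0.415 -1.174  1.725  0.399  1.272  1.911]
1 [0.512 0.077 0.278] [ 0.737  0.075 -0.973  1.663  0.063  1.437  1.409]
1 [0.572 0.077 0.25 ] [ 0.657  0.282 -0.999  1.572  0.239  1.419  1.293]
1 [ 0.538 -0.329  0.154] [ 0.993  0.384 -0.613  1.573  0.228  1.257  1.996]
1 [ 0.538 -0.329  0.255] [ 0.985  0.323 -0.609  1.437  0.184  1.439  2.029]
```

Run:
```python
from h import *
np.set_printoptions(precision=3,suppress=True)
s=manip.sense()
manip.servo_line(s["tcp_pos"]+[0,0,.12],max_speed=.2)
manip.move_ptp(GRIP+[0,0,.10],R(GY,0))
s=manip.sense();print(s["t"],s["tcp_pos"],s["joints"],force())
snap("scene","s1.png");snap("top","t1.png")
a=cv2.imread("pics/s1.png")[120:270,290:420];b=cv2.imread("pics/t1.png")[130:280,300:430]
cv2.imwrite("pics/e1.png",np.hstack([cv2.resize(x,None,fx=3,fy=3,interpolation=cv2.INTER_CUBIC) for x in(a,b)]))
```

```text
2.825 [ 0.542 -0.163  0.273] [ 0.707  0.154 -0.516  1.573  0.077  1.435 -0.986] (array([-0.054,  0.05 , -0.022]), array([0.391, 0.489, 0.429]))
```

View pics/e1.png

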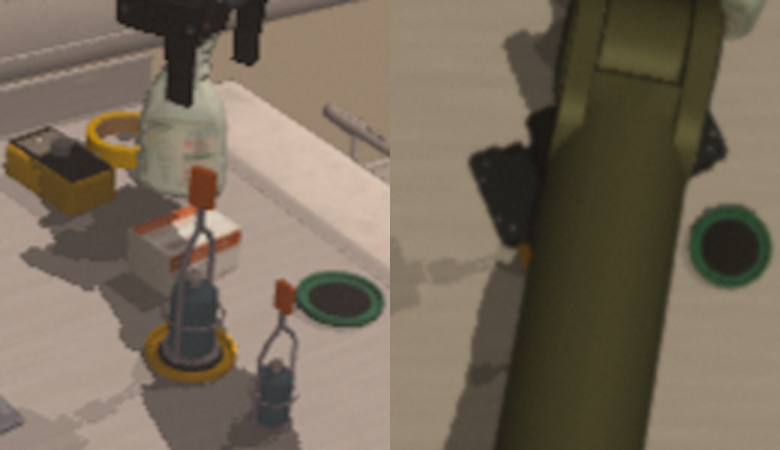

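Run:
```python
from h import *
np.set_printoptions(precision=3,suppress=True)
manip.servo_line(GRIP-[0,0,.019],R(GY,0),max_speed=.08)
f0,_=force(20);print("empty",f0)
manip.gripper_to(0.3);snap("scene","s2.png")
a=cv2.imread("pics/s2.png")[120:270,290:420]
cv2.imwrite("pics/e2.png",cv2.resize(a,None,fx=4,fy=4,interpolation=cv2.INTER_CUBIC))
s=manip.sense();print(s["t"],s["tcp_pos"],s["grip_width"],force(6))
```

```text
empty [-0.093  0.058 -0.069]
7.4083 [ 0.542 -0.161  0.154] 0.30842433342290637 (array([ 0.13 , -0.112,  0.016]), array([0.253, 0.316, 0.472]))
```

View pics/e2.png

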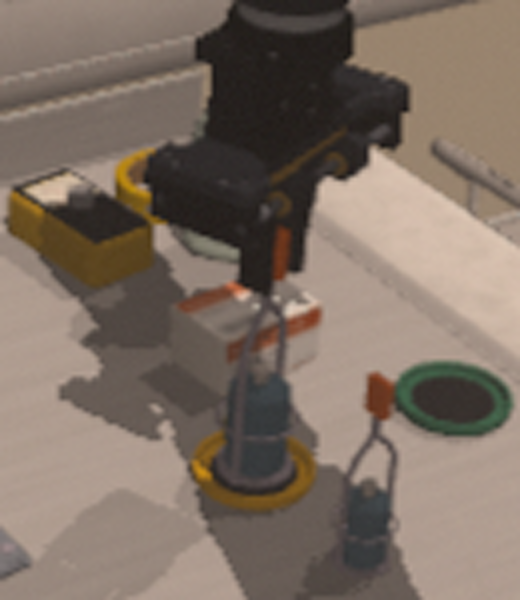

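The picture shows the orange grip between the fingers, at crop (282,252). Next I close, lift and weigh.

Run:
```python
from h import *
np.set_printoptions(precision=3,suppress=True)
manip.gripper_to(0.0)
s=manip.sense();print(s["t"],s["tcp_pos"],s["grip_width"])
p=GRIP-[0,0,.019]
manip.servo_line(p+[0,0,.03],max_speed=.04)
manip.servo_line(p+[0,0,.15],max_speed=.12)
f,_=force(30);print("loaded",f)
s=manip.sense();print(s["t"],s["tcp_pos"],s["grip_width"],s["ft_torque"])
snap("scene","s3.png");snap("top","t3.png")
a=cv2.imread("pics/s3.png")[80:270,270:420]
cv2.imwrite("pics/e3.png",cv2.resize(a,None,fx=3,fy=3,interpolation=cv2.INTER_CUBIC))
```

```text
8.1583 [ 0.542 -0.161  0.154] 0.11536626855992185
loaded [-0.077  0.031 -7.078]
11.7083 [ 0.542 -0.162  0.304] 0.11210810917382705 [ 0.023 -0.014  0.04 ]
```

View pics/e3.png

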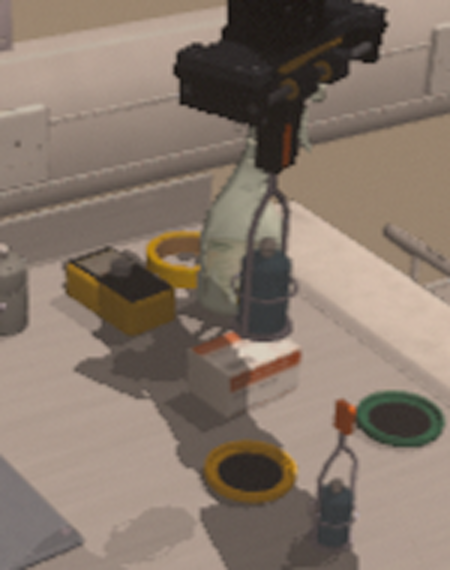

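```bash
cat >> h.py <<'E'
HX=np.array([np.cos(HY),np.sin(HY),0])
def hk(back,ez): # TCP for eye 'back' m behind saddle along hook +x, eye height ez
    p=SAD+HX*back;p[2]=ez+.041-.019;return p
E
python3 - <<'E'
from h import *
np.set_printoptions(precision=3,suppress=True)
manip.servo_line([.48,-.12,.304],R(GY,0),max_speed=.15)
p=hk(-.075,.260);manip.servo_line(p,R(HY,0),max_speed=.15)
p=hk(-.075,.250);manip.servo_line(p,R(HY,0),max_speed=.05)
s=manip.sense();print(s["t"],s["tcp_pos"],p,s["joints"])
snap("scene","s4.png");snap("top","t4.png")
a=cv2.imread("pics/s4.png")[110:260,200:320];b=cv2.imread("pics/t4.png")[130:280,210:330]
cv2.imwrite("pics/e4.png",np.hstack([cv2.resize(x,None,fx=3.3,fy=3.3,interpolation=cv2.INTER_CUBIC) for x in(a,b)]))
E
```

```text
14.2417 [0.496 0.07  0.271] [0.497 0.071 0.272] [ 0.542  0.012 -0.734  1.713  0.008  1.421 -1.682]
```

View pics/e4.png

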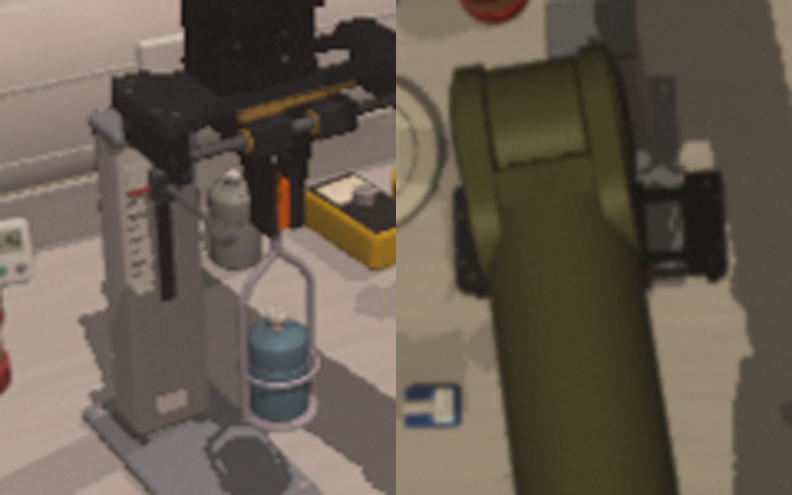

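Run:
```python
from h import *
np.set_printoptions(precision=2,suppress=True)
t=manip.sense()["tcp_pos"];R0=manip.sense()["eef_rot"]
print(R0[:,2]); e=t+[0,0,.019-.041]
print("eye",proj("scene",e),"tipHook",proj("scene",SAD-HX*.023+[0,0,.009]),"saddle",proj("scene",SAD))
print("x+5mm",proj("scene",e+HX*.005)-proj("scene",e),"y+5",proj("scene",e+[0,.005,0])-proj("scene",e))
print("grip",proj("scene",t+[0,0,.019]),"base",proj("scene",t+[0,0,.019-.168]))
im=cv2.imread("pics/s4.png");x,y,w,h=266,158,34,88
o=cv2.resize(im[y:y+h,x:x+w],None,fx=10,fy=6.8,interpolation=cv2.INTER_CUBIC)
s=8;o=cv2.resize(im[y:y+70,x:x+34],None,fx=s,fy=s,interpolation=cv2.INTER_NEAREST)
for P,c in((e,(0,0,255)),(t+[0,0,.019],(255,0,0)),(t+[0,0,.019-.168],(0,255,0))):
    u=(proj("scene",P)-[x,y]+.5)*s;cv2.drawMarker(o,tuple(int(v) for v in u),c,0,10,1)
cv2.imwrite("pics/e5.png",o)
```

```text
[ 0. -0. -1.]
eye [282.92 186.21] tipHook [270.89 181.34] saddle [265.93 180.53]
x+5mm [-1.21 -0.98] y+5 [-2.06  0.56]
grip [282.62 169.6 ] base [283.8 233.5]
```

View pics/e5.png

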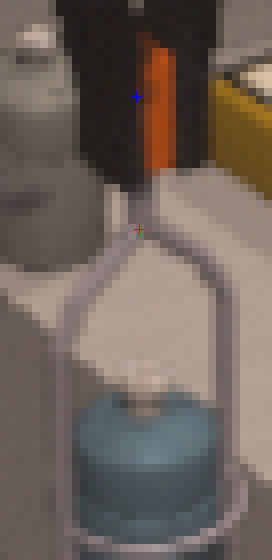

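Run:
```python
from h import *
np.set_printoptions(precision=3,suppress=True)
manip.servo_line(hk(.002,.250),R(HY,0),max_speed=.05)
f,_=force(8);s=manip.sense();print(s["t"],s["tcp_pos"],f)
snap("scene","s6.png");snap("top","t6.png")
a=cv2.imread("pics/s6.png")[140:240,230:310]
cv2.imwrite("pics/e6.png",cv2.resize(a,None,fx=7,fy=6,interpolation=cv2.INTER_CUBIC))
```

```text
16.4333 [0.573 0.077 0.272] [-0.087  0.358 -7.255]
```

View pics/e6.png

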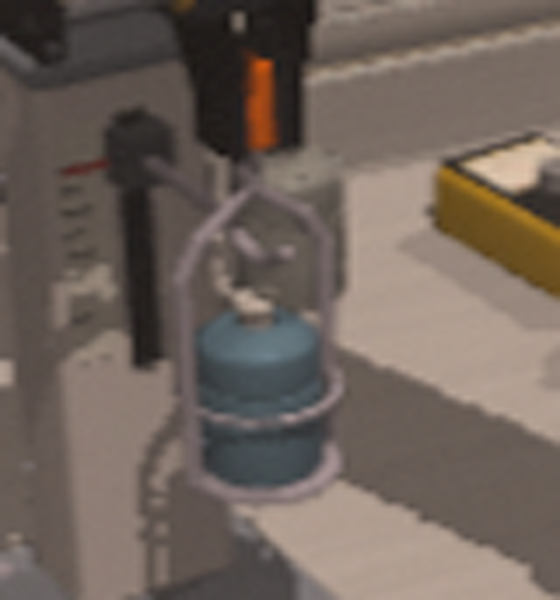

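The hook's wire now passes through the bail, with the tip at crop (290,250) and the apex straight above the dip at (253,188). Next I lower slowly while watching the force.

Run:
```python
from h import *
np.set_printoptions(precision=3,suppress=True)
manip.servo_line(hk(.002,.232),R(HY,0),max_speed=.03)
for ez in(.222,.210,.200):
    manip.servo_line(hk(.002,ez),R(HY,0),max_speed=.015)
    f,_=force(10);s=manip.sense();print(ez,s["t"],s["tcp_pos"],f)
snap("scene","s7.png")
a=cv2.imread("pics/s7.png")[140:240,230:310]
cv2.imwrite("pics/e7.png",cv2.resize(a,None,fx=7,fy=6,interpolation=cv2.INTER_CUBIC))
```

```text
0.222 18.6 [0.573 0.077 0.244] [-0.449  1.047 -5.458]
0.21 20.05 [0.574 0.077 0.232] [-0.097  2.417 -3.688]
0.2 21.3667 [0.574 0.077 0.222] [ 0.173  2.609 -2.416]
```

View pics/e7.png

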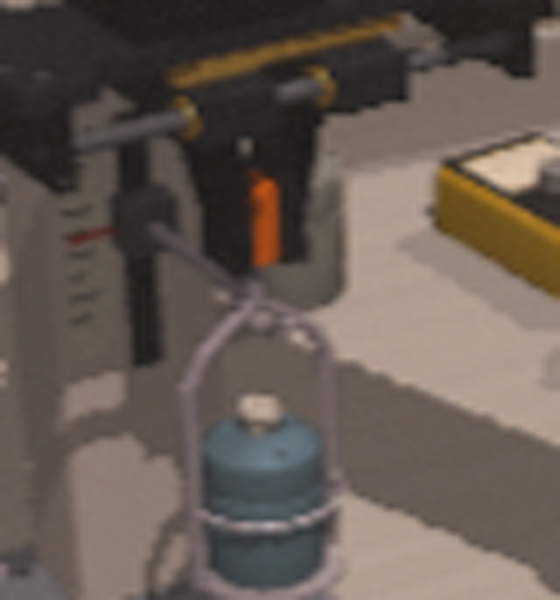

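The carrier is hanging on, but the hook pushes it sideways (Fy +2.6 N), so the eye lies slightly to the -y side of the wire. I'll step it towards +y.

Run:
```python
from h import *
np.set_printoptions(precision=3,suppress=True)
p=hk(.002,.200);lat=np.array([-HX[1],HX[0],0])
for d in(.0015,.003,.0045):
    manip.servo_line(p+lat*d,R(HY,0),max_speed=.008)
    f,_=force(12);s=manip.sense();print(d,s["t"],s["tcp_pos"],f,s["ft_torque"])
    if abs(f[1])<.4: break
```

```text
0.0015 22.3583 [0.573 0.078 0.222] [-0.894  0.565 -2.358] [ 0.065  0.227 -0.028]
0.003 23.3 [0.573 0.079 0.222] [-0.912 -5.111 -2.327] [-1.328  0.216  0.031]
0.0045 24.2417 [0.573 0.079 0.222] [-0.961 -7.02  -2.192] [-1.764  0.223 -0.029]
```

```bash
cat >> h.py <<'E'
LAT=np.array([-HX[1],HX[0],0])
E
python3 - <<'E'
from h import *
np.set_printoptions(precision=3,suppress=True)
for d,b,ez in((.0017,.002,.200),(.0017,.0005,.195),(.0016,.0005,.1905)):
    manip.servo_line(hk(b,ez)+LAT*d,R(HY,0),max_speed=.01)
    f,_=force(14);s=manip.sense();print(d,b,ez,s["t"],s["tcp_pos"],f)
E
```

```text
0.0017 0.002 0.2 25.375 [0.573 0.079 0.222] [-1.266 -4.109 -2.366]
0.0017 0.0005 0.195 26.75 [0.572 0.079 0.217] [ 2.811 -3.565 -1.429]
0.0016 0.0005 0.1905 28.05 [0.572 0.078 0.212] [ 3.027 -3.189 -0.986]
```

Run:
```python
from h import *
np.set_printoptions(precision=3,suppress=True)
d,b=.0008,.0015
for ez in(.1885,.1865):
    manip.servo_line(hk(b,ez)+LAT*d,R(HY,0),max_speed=.01)
    f,sd=force(20);s=manip.sense();print(d,b,ez,s["t"],s["tcp_pos"],f)
    d+=f[1]/3800;b+=f[0]/2700
```

```text
0.0008 0.0015 0.1885 29.4333 [0.572 0.078 0.21 ] [-2.528  0.206 -0.505]
0.0008540841336939679 0.0005637609203388142 0.1865 30.8083 [0.572 0.078 0.209] [-1.283  2.854 -0.095]
```

Run:
```python
from h import *
np.set_printoptions(precision=4,suppress=True)
d,b,ez=.0011,.0002,.1865
for i in range(3):
    t=hk(b,ez)+LAT*d
    manip.servo_line(t,R(HY,0),max_speed=.01)
    f,sd=force(20);s=manip.sense();print(d,b,s["t"],s["tcp_pos"],(s["tcp_pos"]-t)*1000,f,s["ft_torque"])
    if np.hypot(f[0],f[1])<1:break
    d+=np.clip(f[1]/6000,-.0004,.0004);b+=np.clip(f[0]/5000,-.0004,.0004)
print(b,d)
```

```text
0.0011 0.0002 32.0583 [0.5719 0.0779 0.2086] [ 0.2858 -0.0543  0.1103] [ 2.1596  3.3714 -0.2196] [ 0.8795 -0.8402  0.0166]
0.0015 0.0006000000000000001 33.3083 [0.572  0.0781 0.2085] [-0.0195 -0.2798 -0.0336] [ 2.5401  1.3056 -0.3593] [ 0.1331 -0.5694  0.0103]
0.001717608015674556 0.001 34.5583 [0.5721 0.0783 0.2084] [-0.2077 -0.3284 -0.1156] [ 0.1468 -1.7249 -0.2658] [-0.6414  0.2013  0.0074]
0.0010293650682510944 0.0014301245901451485
```

Run:
```python
from h import *
np.set_printoptions(precision=4,suppress=True)
t=hk(.001,.1853)+LAT*.00155
manip.servo_line(t,R(HY,0),max_speed=.01)
f,sd=force(30);s=manip.sense();print(s["t"],s["tcp_pos"],f,s["ft_torque"],s["grip_width"])
```

```text
36.3333 [0.5723 0.0783 0.2073] [-2.1184 -3.1894 -0.3781] [-0.9325  0.7431 -0.0403] 0.11051211163908266
```

Run:
```python
from h import *
np.set_printoptions(precision=4,suppress=True)
t=hk(.0006,.1835)+LAT*.0009
manip.servo_line(t,R(HY,0),max_speed=.01)
f,sd=force(30);s=manip.sense();print(s["t"],s["tcp_pos"],f,s["ft_torque"],s["grip_width"])
```

```text
38.175 [0.5721 0.078  0.2056] [-1.0577 -0.4799  0.0974] [0.197  0.1271 0.0175] 0.11086008640198154
```

The hand now carries only about +0.15 N net, with lateral forces about 1 N. I'll let go here.

Run:
```python
from h import *
np.set_printoptions(precision=4,suppress=True)
manip.gripper_to(0.35)
snap("scene","s8.png");manip.wait(.5)
f,sd=force(10);s=manip.sense();print(s["t"],s["tcp_pos"],f,s["grip_width"])
snap("scene","s9.png")
a,b=[cv2.imread(f"pics/s{i}.png")[140:250,230:310] for i in(8,9)]
cv2.imwrite("pics/e9.png",np.hstack([cv2.resize(x,None,fx=5,fy=5,interpolation=cv2.INTER_CUBIC) for x in(a,b)]))
```

```text
39.9083 [0.572  0.0777 0.2055] [ 0.1142  0.0604 -0.0507] 0.35019875225692076
```

View pics/e9.png

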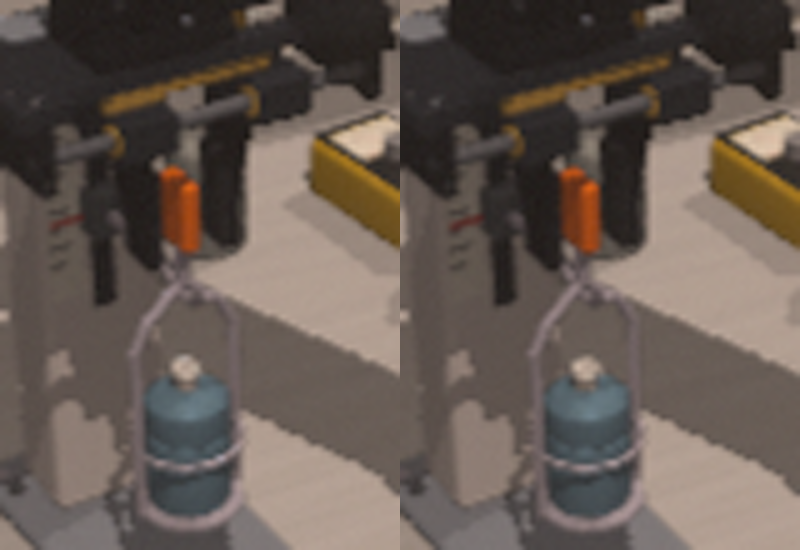

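Run:
```python
from h import *
np.set_printoptions(precision=2,suppress=True)
im=[]
for i in range(3):
    manip.wait(.9); im.append(snap("scene",f"w{i}.png"))
print(manip.sense()["t"],[float(cv2.absdiff(im[i],im[2])[180:250,245:290].mean()) for i in(0,1)])
x,y,s=248,165,12
o=cv2.resize(im[2][y:y+50,x:x+45],None,fx=s,fy=s,interpolation=cv2.INTER_NEAREST)
for P in(SAD-[0,0,.044],SAD-HX*.023+[0,0,.009-.044]):
    u=(proj("scene",P)-[x,y]+.5)*s;print(u);cv2.drawMarker(o,tuple(int(v) for v in u),(0,0,255),0,14,1)
cv2.imwrite("pics/e10.png",o)
```

```text
42.8083 [0.9630687830687831, 0.9584126984126984]
[229.03 387.15]
[287.44 400.33]
```

View pics/e10.png

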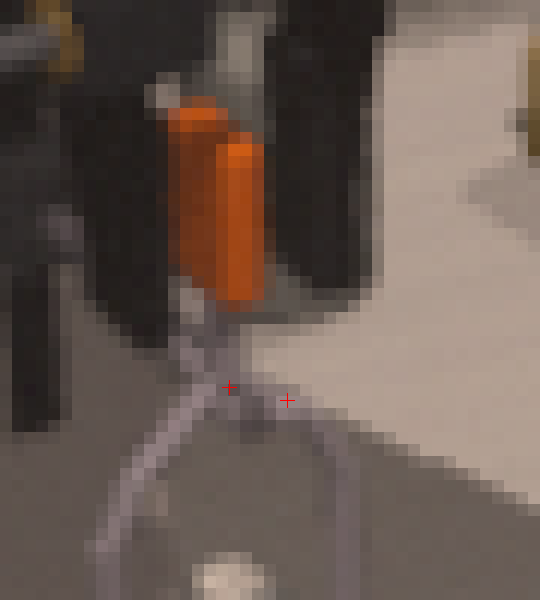

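The carrier hangs still: frame differences are noise only, and the apex sits on the predicted saddle point (crop 229,387). Next I re-grip and lift off.

Run:
```python
from h import *
np.set_printoptions(precision=4,suppress=True)
manip.gripper_to(0.15);manip.gripper_to(0.0)
f,sd=force(5);s=manip.sense();print(s["t"],s["tcp_pos"],f,s["grip_width"])
t=hk(.0006,.1835)+LAT*.0009
manip.servo_line(t+[0,0,.052],R(HY,0),max_speed=.02)
f,sd=force(6);print(manip.sense()["t"],f)
manip.servo_line(t+[0,0,.068],R(HY,0),max_speed=.03)
f,sd=force(8);s=manip.sense();print(s["t"],s["tcp_pos"],f,s["grip_width"])
snap("scene","s11.png")
a=cv2.imread("pics/s11.png")[140:240,230:310]
cv2.imwrite("pics/e11.png",cv2.resize(a,None,fx=7,fy=6,interpolation=cv2.INTER_CUBIC))
```

```text
43.9583 [0.572  0.078  0.2055] [-0.0724  0.6325  0.2631] 0.10999087017905193
47.0083 [-0.181   0.2069 -7.4003]
48.0917 [0.572  0.0777 0.2734] [-0.2037  0.1633 -7.4042] 0.11395592027294191
```

View pics/e11.png

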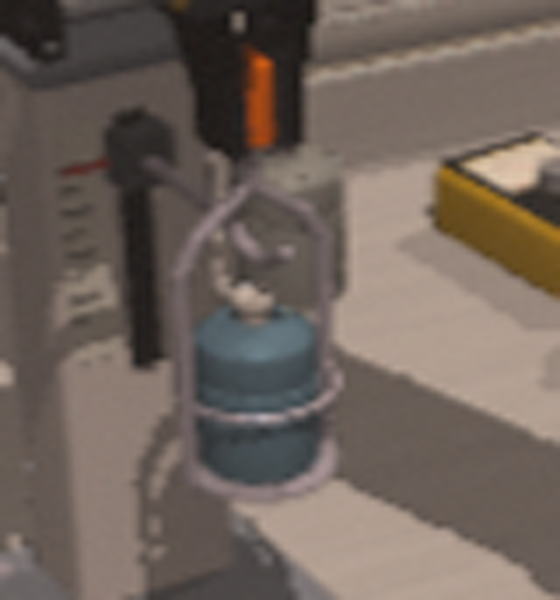

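Run:
```python
from h import *
np.set_printoptions(precision=4,suppress=True)
b=hk(-.075,.2515)+LAT*.0009
manip.servo_line(b,R(HY,0),max_speed=.07)
manip.servo_line([.48,-.12,.33],R(HY,0),max_speed=.16)
G=np.array([GREEN[0],GREEN[1],0])
manip.servo_line(G+[0,0,.33],R(HY,0),max_speed=.14)
manip.servo_line(G+[0,0,.185],R(HY,0),max_speed=.12)
s=manip.sense();print(s["t"],s["tcp_pos"])
snap("scene","s12.png");snap("top","t12.png")
a=cv2.imread("pics/s12.png")[130:250,350:450]
o=cv2.resize(a,None,fx=5,fy=5,interpolation=cv2.INTER_CUBIC)
cv2.imwrite("pics/e12.png",o);print("base px",(proj("scene",s["tcp_pos"]+[0,0,.019-.168])-[350,130])*5)
```

```text
53.8333 [ 0.5387 -0.3293  0.1861]
base px [268.3741 401.8019]
```

View pics/e12.png

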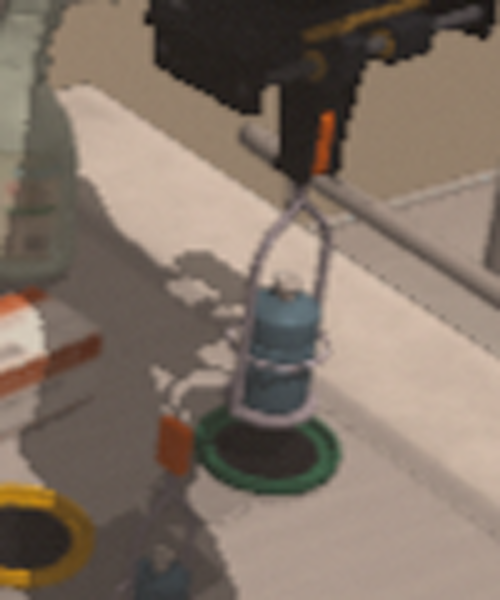

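Run:
```python
from h import *
np.set_printoptions(precision=4,suppress=True)
q=manip.sense()["tcp_pos"]
print([(proj("scene",q+[0,0,z])-[350,130])*5 for z in(.019-.041,.019-.168)], (proj("scene",[q[0],q[1],.005])-[350,130])*5)
G=np.array([GREEN[0],GREEN[1],0])
manip.servo_line(G+[0,0,.160],R(HY,0),max_speed=.05)
for z in(.157,.155,.154,.153,.152):
    manip.servo_line(G+[0,0,z],R(HY,0),max_speed=.015)
    f,_=force(6);s=manip.sense();print(z,s["t"],s["tcp_pos"],f)
    if f[2]>-4.5: break
```

```text
[array([296.6115, 204.8651]), array([268.4272, 402.0251])] [261.7574 448.6833]
0.157 55.2333 [ 0.5381 -0.329   0.1571] [-0.0897  0.389  -7.1629]
0.155 55.8167 [ 0.538  -0.329   0.1551] [ 0.0334 -0.0058 -7.0916]
0.154 56.3667 [ 0.538 -0.329  0.154] [ 0.0711 -0.1522 -7.2692]
0.153 56.9167 [ 0.5383 -0.3291  0.1535] [-0.2849  0.2716 -2.8631]
```

Run:
```python
from h import *
np.set_printoptions(precision=4,suppress=True)
G=np.array([GREEN[0],GREEN[1],0])
for z in(.1525,.152):
    manip.servo_line(G+[0,0,z],R(HY,0),max_speed=.015)
    f,_=force(6);s=manip.sense();print(z,s["t"],s["tcp_pos"],f)
    if f[2]>-1.5: break
manip.gripper_to(0.4);manip.wait(.1)
manip.servo_line(G+[0,0,.30],R(HY,0),max_speed=.12)
s=manip.sense();print(s["t"],s["tcp_pos"])
snap("scene","s13.png");snap("top","t13.png")
a=cv2.imread("pics/s13.png");b=cv2.imread("pics/t13.png")
cv2.imwrite("pics/e13.png",np.hstack([cv2.resize(a[130:250,350:450],None,fx=4,fy=4),cv2.resize(a[130:250,215:305],None,fx=4,fy=4)]))
```

```text
0.1525 57.4667 [ 0.5386 -0.3292  0.1535] [-0.4605  0.4743  4.2485]
59.6833 [ 0.5376 -0.3288  0.2989]
```

View pics/e13.png

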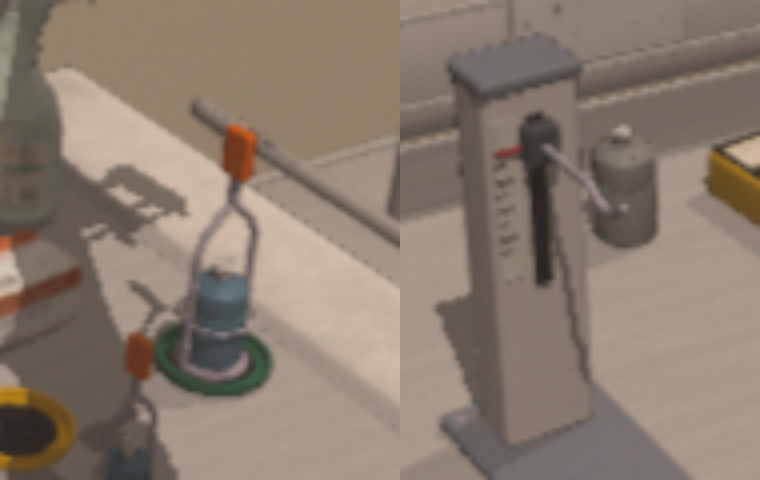

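The carrier stands upright in the green dish: the foot is centred at crop (213,362) and the dish at (213,357). The pointer is back at the top, and the hand is clear above.

Run:
```python
from station import manip
manip.close_job();print(manip.sense()["t"])
```

```text
the job is handed in; nothing more can be done
the job is handed in; nothing more can be done
```

I weighed the larger carrier, the one in the yellow stand, then stood it in the green stand and handed the job in at about 60 s of the 72 s allowed. The hand-in reports no verdict, and I couldn't read the hook's speed or travel directly.

- **Weight:** lifted, the carrier and pot pulled about 7.0 N (about 0.71 kg). By the spring data that is about 44 mm of travel, and it hung at about that depth. A shorter reading after lifting off gave 7.4 N, within the sensor noise.
- **Hanging and letting go:** I lowered it on to the hook at 0.01–0.015 m/s and let go with about 0.15 N vertical load on the hand. It then hung free for over 3 s with no visible movement, its bail at the hook's dip to within about 1 pixel.
- **Sideways push:** while seating it, the hook pushed sideways by up to about 7 N because the eye was 1–2 mm off. I corrected that to about 1 N before letting go.
- **Lifting off and setting down:** I lifted it off at 0.02 m/s and set it down slowly. The wrist showed about 4 N of downward push just before I opened the gripper.
- **Last pictures:** the carrier is upright and about 1 pixel off the centre of the dish, the pointer is back at zero and the hand is clear. I did not re-measure the needle box and badge; the arm kept well above both.
- **Disagreement:** the two cameras placed the green dish about 6 mm apart, so I aimed between them.

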